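# Bring the detector tray out and run the lens carriage up to it

## Robot

A 7-joint arm with a two-finger parallel gripper is mounted at the origin on the work surface. World frame = base frame: x ahead of the robot, y to its left, z up, the work surface at z = 0. Lengths are in m, angles in rad, forces in N, time in s.
With the tool pointing down it reaches from about 0.425 to 1.025 m from the base axis. Payload 9.4 kg.
Tool frame: the origin (TCP) lies at the very end of the fingers, on their centre line; the grasp point (between the pads) lies 19 mm behind it; z points along the fingers, y is the direction in which the jaws open and shut (so a half turn about z gives the same grasp; the last joint's range is limited). The gripper opens to 85 mm and grips with 20 to 120 N. Pads are 22 mm wide; open, the fingers measure 114 mm over their backs; the gripper's body (76 mm by 85 mm) begins 54 mm behind the grasp point. The pads swing forward as they close: fully open they stand 13 mm farther back than shut.
Start: joints at [1.181, 0.599, -0.003, 1.599, 0.002, 0.943, -0.08], TCP at [0.223, -0.69, 0.231] pointing down, gripper open.
Joint ranges: [-2.57, 2.57], [-0.35, 1.97], [-1.29, 1.29], [0.11, 2.56], [-1.05, 4.19], [0.11, 1.86], [-2.63, 2.63]. Speed limits (rad/s): [2.22, 2.22, 3.01, 3.01, 3.14, 3.14, 3.14].

## Interface

Orientations are given as a rotation vector (axis times angle).
In Python, from plant import env gives the robot as it stands. The module is installed in compiled form; this text tells all that it offers.
- The arm moves only by the tool apply_moves, never from a script. Its argument "plan" is a list of rows, each a list of 7 numbers: the turn, a rotation vector about the world's x, y, z in rad, then the shift along the world's x, y, z in m, then the closure in counts, from 0 (fully open) to 255 (shut). In form: [[rx, ry, rz, x, y, z, claw], ...]. A call has 1 to 20 rows; each row is the pose to reach, as a shift and turn from the pose commanded when the call began; what a row does not reach only later rows make up. A row lasts 1/8 s, in which the tool goes at most 62.5 mm and 10.7 degrees, less where a joint would pass 70% of its speed; a pose out of reach is approached as far as the arm can. A call with a gripper value outside its range is refused whole. The fingers move at their own pace and stop on an object; the grip force is fixed at half the most. Time passes only in rows, so rows that repeat a pose let the fingers close. It gives the time, the measured TCP pose, the force and the opening at its end, in the units of the state.
- env.sense(): the state, without advancing time (a new reading comes with each control period).
- env.get_image(name): name is "scene" or "top" or "wrist"; returns a dict with "color" (400x640x3 uint8, red, green, blue), "z_map" (400x640 float32, m along the optical axis (not along the pixel's ray), 0 where there is no reading), "mtx" (3x3 intrinsics, pixels), "xyz" and "orientation" of the camera in the world. Camera axes: x right, y down, z forward; pixel columns grow to the right and rows downward; lengths in m; the calibration is good to about 2 mm. A picture is of the moment at which its call begins.
- env.close_job(): hands the job in, once; it reports no verdict.
The state is a dict: "clock": time; "q": joint angles; "dq": joint speeds; "joint_torque": joint torques, N m; "ee_pos": TCP position; "tcp_rot": TCP orientation; "contact_force": force on the tool from outside, world axes, zero at the start; "wrist_torque": the same for the moment, N m; "gripper_width": finger opening in m.
Only numpy, scipy, OpenCV 4.12 (cv2) and the standard library are available. Lean on these libraries where they do the work, as an engineer would, in place of code of your own. Each camera call takes 0.05 s, during which the arm holds its last target.

## Task

Pull the detector tray out of the grey instrument by its bar handle until it reaches its stop. Then run the lens carriage along its rail until its front rests squarely against the black rubber pad on the side of the tray, leaving the tray fully out: push gently along the yellow centre line, because the dry guides jam when the carriage is pushed off-centre, and never force it. Leave everything else on the bench where it is and let go at the end.

Things in the scene. Friction and masses are not known exactly. Their poses are not given: they have to be found in the camera images.
- instrument: Fixed dark steel breadboard, 430 x 560 x 12 mm, with the rail and the grey detector unit (x 40 to 240 mm, y 20 to 180 mm, top 145 mm above the table). Origin at table height, 45 mm nearer the robot than the board's centre. Its x points from the rail to the unit, away from the robot; y is the carriage's direction of travel; z up.
- tray (a joint): The detector tray: a slide; 0 = fully in, 0.130 m = fully out at its hard stop. It comes out along the instrument's -x, over the rail. It starts 0 to 25 mm out, takes about 2 N to move (plus 6 N per m/s) and stays where it is left.
- tray_handle (a point): Centre of the tray's bar handle: round steel bar, 10 mm diameter, 90 mm long along the instrument's y, level, 112 mm above the table, its axis 42 mm in front of the blue tray front (126 mm wide, top 134 mm above the table). Moves with the tray; can be pinched from above. Axes as the instrument's.
- tray_pad (a point): Centre of the outer face of the rubber pad on the tray's -y side: 56 mm along x, 46 to 76 mm above the table (this point 61 mm), facing -y. With the tray fully out it stands on the rail's centre line and the carriage's front comes to rest against it. Moves with the tray; axes as the instrument's.
- rail_line (a point): Fixed point on the centre line of the rail, 40 mm above the table, at the instrument's x = -65 mm, y = 0; axes as the instrument's. The rail is an aluminium channel along y, from y = -260 to +220 mm, its guide cheeks 54 mm apart inside, 80 mm over all, their tops 40 mm above the table.
- carriage: Loose lens carriage: black deck 120 x 120 mm, 42 to 64 mm above the table, on a steel runner 51 mm wide but only 40 mm long, in the channel with 1.5 mm play each side. Origin at the centre of the runner's underside, 24 mm above the table; y points along its travel. Mass 0.42 to 0.84 kg. A lens mount (48 mm wide, up to 129 mm above the table) stands on the deck 30 mm to +x, 26 to 44 mm to +y.
- carriage_rear (a point): Centre of the carriage's rear end face (120 mm wide), 60 mm behind its origin and 53 mm above the table, at the end of the yellow centre line: the place to push. Pushed there it moves with 1 to 3 N; pushed over 20 mm to the side of the line it cocks and jams. Starts 90 to 180 mm short of the pad. Axes as the carriage's.
- carriage_front (a point): Centre of the front end face of the carriage, 120 mm ahead of the rear one, 53 mm above the table: this face meets the tray's pad. Axes as the carriage's.
- post_mount: Bystander on the breadboard: black post on a round foot (48 mm) with a small optic, 120 mm high; origin under its foot.
- filter_box: Bystander on the breadboard: yellow box 60 x 80 x 30 mm; origin at the centre of its underside.
- lens_cap: Bystander on top of the detector unit: red disc, 44 mm diameter, 12 mm high; origin at the centre of its underside.
- screwdriver: Bystander on the table to the left: screwdriver 160 mm long.
- spray_bottle: Bystander on the table to the left: blue bottle, 56 mm diameter, 140 mm high; origin at the centre of its underside.
- tape_roll: Bystander on the table to the right: green ring, 90 mm diameter, 24 mm high; origin at the centre of its underside.
- meter: Bystander on the table to the right: orange meter 90 x 140 x 45 mm; origin at the centre of its underside.
Things that resemble listed ones, but are neither listed nor needed, are in the scene too. Leave any blue or purple look-alike of the carriage alone.

How it is judged:
On the way, in this order (a step that is already met when the one before it is completed fails the run):
1. the detector tray is pulled out to its stop (value of joint tray above 0.126 m), for 0.2 s.
2. the carriage front rests squarely against the tray's rubber pad (y of carriage_front in the frame of tray_pad between -0.004 and 0.003 m and x of carriage_front in the frame of tray_pad between -0.006 and 0.006 m and z of carriage_front in the frame of rail_line between 0.008 and 0.018 m and angle between the y axis of carriage_front and the y axis of rail_line, either way round below 0.04 rad), for 0.2 s.
At the end, for the whole second after the job is handed in: The tray is out to within 4 mm of its stop; the carriage, at rest in its rail, has its front face within 3 mm of the rubber pad, within 6 mm of the pad's centre sideways, and is square to the rail within 0.04 rad (all of step 2 and value of joint tray above 0.126 m and linear speed of carriage below 0.01 m/s); the robot touches nothing.
It fails at once if the carriage is forced: the fingers press on it with more than 40 N (contact force between the fingers and carriage above 40 N).
It fails at once if a bystander (post mount, filter box, lens cap, screwdriver, spray bottle, tape roll or meter) is moved more than 20 mm (distance of any of post_mount, filter_box, lens_cap, screwdriver, spray_bottle, tape_roll, meter from where it was at the start of the episode above 0.02 m).
It also fails if it takes over 54 s, if anything falls off the work surface, if the arm or the gripper's body presses on something with over 40 N, if the wrist force passes 120 N, or if a joint passes its speed limit or range.

## Working session

There is one attempt and no reset: what is moved stays moved. The work goes in short steps, Python scripts to look and compute and a tool call to move; the robot and the scene stay as the last step left them, time stands still between calls to the robot, and variables do not carry over. Pictures are saved under pics/ and viewed, and the job is handed in when it is done.

Besides the shell and the picture viewer there is one more tool, called after ">>>" as a command line: name --pt "numbers of a row" for each row, then --argument value for the rest. apply_moves: Moves the arm, as the interface text tells. Its arguments: {"type":"object","properties":{"plan":{"type":"array"}},"required":["plan"]}

```bash
mkdir -p pics
cat > h.py <<'E'
import numpy as np, cv2
from plant import env
from scipy.spatial.transform import Rotation as R
def rot(o):
    o=np.array(o,float)
    if o.shape==(3,3): return o
    if o.size==3: return R.from_rotvec(o).as_matrix()
    return R.from_quat(o).as_matrix()
def cloud(im):
    z=im['z_map'];K=np.array(im['mtx']);v,u=np.mgrid[:z.shape[0],:z.shape[1]]
    p=np.stack([(u-K[0,2])/K[0,0]*z,(v-K[1,2])/K[1,1]*z,z],-1)
    w=p@rot(im['orientation']).T+np.array(im['xyz']); w[z==0]=np.nan
    return w
def ray(im,u,v,h):
    K=np.array(im['mtx']);d=rot(im['orientation'])@np.array([(u-K[0,2])/K[0,0],(v-K[1,2])/K[1,1],1])
    o=np.array(im['xyz']);return o+d*(h-o[2])/d[2]
def grab(name,tag):
    im=env.get_image(name);cv2.imwrite(f'pics/{tag}.png',im['color'][:,:,::-1]);return im
E
python3 - <<'E'
from h import *
import pickle
s=env.sense();print(s)
for n in ['scene','top','wrist']:
    im=grab(n,n+'0');print(n,im['xyz'],im['orientation'],im['mtx']);pickle.dump(im,open(n+'0.pkl','wb'))
E
```

```text
{'clock': 0.0, 'q': array([ 1.18129434,  0.60014929, -0.00252979,  1.60012779,  0.00178981,
        0.94288728, -0.07980668]), 'dq': array([-1.23964506e-03, -4.24570433e-04, -7.11428707e-04, -4.38820565e-05,
        8.11444127e-04, -5.27937769e-04,  3.74123928e-04]), 'joint_torque': array([-8.60061737e-04, -7.76464033e+01,  1.56406760e+00, -2.58002347e+01,
        1.21768814e-02,  8.97282473e-03,  1.96698704e-05]), 'ee_pos': array([ 0.22293622, -0.68938104,  0.23040043]), 'tcp_rot': array([-3.10173560e+00, -4.89164320e-01,  6.04211272e-04]), 'contact_force': array([-0.26517019,  0.8577277 , -0.17899517]), 'wrist_torque': array([-0.0100635 , -0.01026096,  0.00819503]), 'gripper_width': 0.08561082908738735}
scene [1.1195816  0.3604561  1.11668843] [-1.30214553 -2.40030165  0.75550142] [[425.76699714   0.         322.01749758]
 [  0.         425.76699714 195.27776743]
 [  0.           0.           1.        ]]
top [ 0.30260923 -0.01561026  1.18638071] [-2.15871211  2.10612479 -0.19604663] [[386.62862621   0.         317.89644419]
 [  0.         386.62862621 204.404563  ]
 [  0.           0.           1.        ]]
wrist [ 0.28528668 -0.66961432  0.373414  ] [ 2.36201456 -1.71768809 -0.22872345] [[276.73915186   0.         322.18670221]
 [  0.         276.73915186 199.37231376]
 [  0.           0.           1.        ]]
```

View pics/scene0.png

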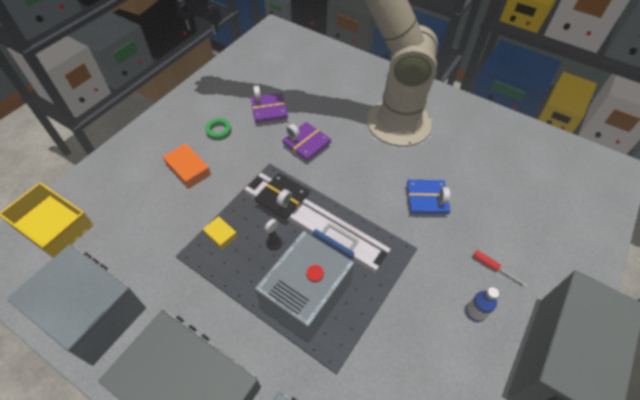

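View pics/top0.png

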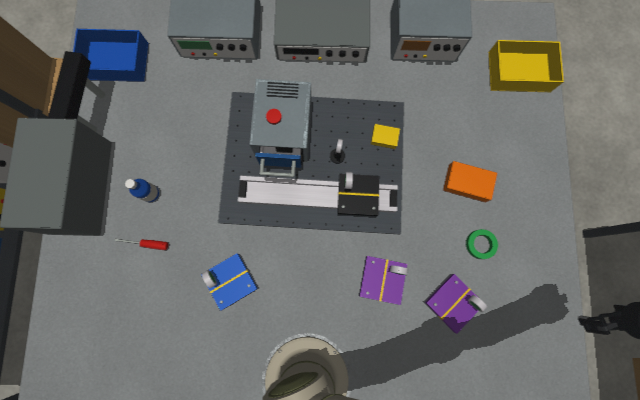

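The top view shows the breadboard around px (315,160). The carriage is at (358,195) with its yellow line running along the rail, the blue tray front is at (279,156) and the handle at (278,172). The purple and blue look-alikes are off the board. Next I'll measure these.

Run:
```python
from h import *
import pickle
im=pickle.load(open('top0.pkl','rb'));w=cloud(im);c=im['color'].astype(int)
cv2.imwrite('pics/topz.png',cv2.resize(im['color'][75:240,210:420,::-1],None,fx=3.8,fy=3.6,interpolation=cv2.INTER_CUBIC))
hsv=cv2.cvtColor(im['color'],cv2.COLOR_RGB2HSV)
H,S,V=[hsv[...,i].astype(int) for i in range(3)]
roi=np.zeros(H.shape,bool);roi[75:235,215:405]=1
# unit top
m=roi&(abs(w[...,2]-.145)<.006)
def rect(m,h):
    m=cv2.morphologyEx(m.astype(np.uint8),cv2.MORPH_OPEN,np.ones((2,2)))
    v,u=np.nonzero(m);P=np.array([ray(im,a,b,h)[:2] for a,b in zip(u,v)],np.float32)
    r=cv2.minAreaRect(P);return r,len(P)
print('unit',rect(m,.145))
m=roi&(H>95)&(H<125)&(S>120);v,u=np.nonzero(m);print('blue',u.min(),u.max(),v.min(),v.max(),rect(m,.134))
m=roi&(H>15)&(H<35)&(S>120);m[:150]=0;v,u=np.nonzero(m);print('yel',len(u),u.min(),u.max(),v.min(),v.max())
P=np.array([ray(im,a,b,.064)[:2] for a,b in zip(u,v)],np.float32);l=cv2.fitLine(P,cv2.DIST_L2,0,.01,.01).ravel();print('line',l,P.min(0),P.max(0),np.arctan2(l[1],l[0]))
m=roi&(abs(w[...,2]-.064)<.007);m[:170]=0;m[:,:330]=0;print('deck',rect(m,.064))
# board corners
m=roi*0>1;m[80:240,205:415]=1;m&=(abs(w[...,2]-.012)<.005);print('board',rect(m,.012))
m=roi&(abs(w[...,2]-.112)<.008);m[:158]=0;m[:,320:]=0;v,u=np.nonzero(m);print('handle',u.min(),u.max(),v.min(),v.max(),rect(m,.112))
m=roi&(V>170)&(S<50);m[:176]=0;m&=abs(w[...,2]-.03)<.02;print('rail',rect(m,.04))
```

```text
unit (((0.7475594282150269, 0.09051605314016342), (0.16027379035949707, 0.20186178386211395), 87.86992645263672), 3538)
blue 255 300 153 166 (((0.6123813986778259, 0.09316735714673996), (0.12962296605110168, 0.03513473644852638), 87.5704345703125), 451)
yel 111 339 378 192 196
line [ 0.02667976  0.99964404  0.5379567  -0.14002918] [ 0.53219813 -0.19894163] [ 0.54255134 -0.08310366] 1.5441134
deck (((0.5332329273223877, -0.14198251068592072), (0.12036062031984329, 0.12040311843156815), 88.9300308227539), 1505)
board (((0.6487440466880798, -0.006065994501113892), (0.5592434406280518, 0.4299560487270355), 87.8592300415039), 12861)
handle 256 299 158 176 (((0.5963011980056763, 0.10067615658044815), (0.10843784362077713, 0.04985356330871582), 88.82727813720703), 213)
rail (((0.5393210053443909, -0.02295805513858795), (0.47704869508743286, 0.07845394313335419), 87.8738021850586), 2317)
```

View pics/topz.png

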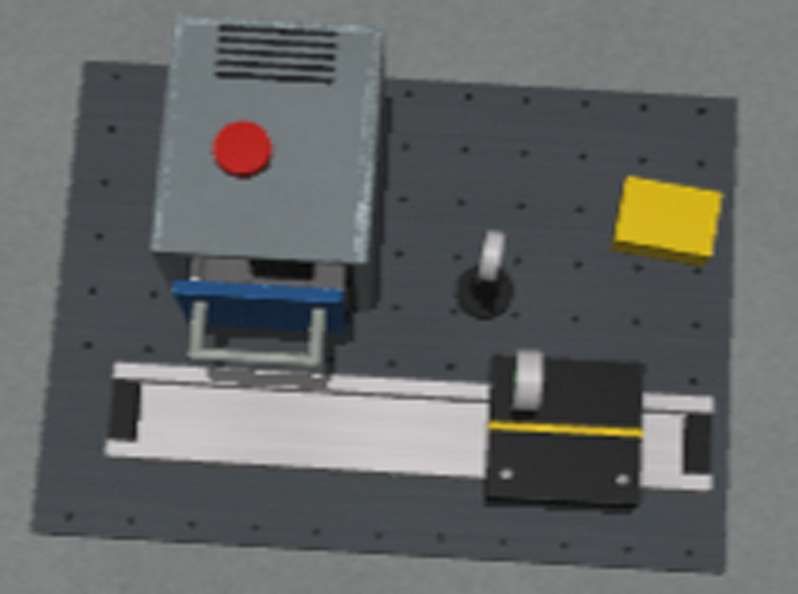

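Run:
```python
from h import *
import pickle
im=pickle.load(open('top0.pkl','rb'));w=cloud(im)
a=np.radians(-2.13);X=np.array([np.cos(a),np.sin(a)]);Y=np.array([-X[1],X[0]]);O=np.array([.6487,-.0061])-.045*X
print('O',O)
f=lambda p:((p[:2]-O)@X,(p[:2]-O)@Y)
g=cv2.cvtColor(im['color'],cv2.COLOR_RGB2GRAY)
for u in (264,270,276,284,290): print(u,[(v,g[v,u],round(float(w[v,u,2]),3)) for v in range(168,179)])
for u,v in((264,173.5),(278,174),(292,174.5)): print(f(ray(im,u,v,.115)),ray(im,u,v,.115))
for u,v in((257,154),(300,155.5)): print('blue back top',f(ray(im,u,v,.134)))
p=np.array([.6,.1]);
Rm=rot(env.sense()['tcp_rot']);print(Rm)
sc=pickle.load(open('scene0.pkl','rb'))
cv2.imwrite('pics/scz.png',cv2.resize(sc['color'][160:300,230:400,::-1],None,fx=4,fy=4,interpolation=cv2.INTER_CUBIC))
```

```text
O [ 0.60373109 -0.00442749]
264 [(168, np.uint8(68), 0.007), (169, np.uint8(70), 0.014), (170, np.uint8(71), 0.01), (171, np.uint8(78), 0.012), (172, np.uint8(139), 0.116), (173, np.uint8(161), 0.118), (174, np.uint8(121), 0.116), (175, np.uint8(70), 0.013), (176, np.uint8(80), 0.014), (177, np.uint8(128), 0.038), (178, np.uint8(145), 0.039)]
270 [(168, np.uint8(42), 0.014), (169, np.uint8(61), 0.007), (170, np.uint8(62), 0.012), (171, np.uint8(77), 0.011), (172, np.uint8(115), 0.119), (173, np.uint8(154), 0.121), (174, np.uint8(127), 0.119), (175, np.uint8(83), 0.111), (176, np.uint8(77), 0.015), (177, np.uint8(113), 0.011), (178, np.uint8(94), 0.04)]
276 [(168, np.uint8(43), 0.013), (169, np.uint8(71), 0.017), (170, np.uint8(72), 0.013), (171, np.uint8(72), 0.006), (172, np.uint8(85), 0.014), (173, np.uint8(143), 0.12), (174, np.uint8(153), 0.117), (175, np.uint8(112), 0.115), (176, np.uint8(74), 0.011), (177, np.uint8(75), 0.012), (178, np.uint8(93), 0.036)]
284 [(168, np.uint8(39), 0.014), (169, np.uint8(45), 0.013), (170, np.uint8(72), 0.013), (171, np.uint8(71), 0.01), (172, np
[... 435 characters left out ...]
(103), 0.114), (177, np.uint8(79), 0.007), (178, np.uint8(101), 0.014)]
(np.float64(-0.02996991829099673), np.float64(0.1380496391211159)) [0.57891276 0.13464066 0.115     ]
(np.float64(-0.02890531463183371), np.float64(0.09813168852999891)) [0.578493   0.09471072 0.115     ]
(np.float64(-0.027840461770110302), np.float64(0.058204393939913834)) [0.57807315 0.05477144 0.115     ]
blue back top (np.float64(0.020566253620983792), np.float64(0.15976490536444848))
blue back top (np.float64(0.023932533707126048), np.float64(0.038237397791978024))
[[ 9.51470018e-01  3.07741085e-01 -4.79268877e-04]
 [ 3.07741435e-01 -9.51469403e-01  1.08860563e-03]
 [-1.21000994e-04 -1.18326651e-03 -9.99999293e-01]]
```

View pics/scz.png

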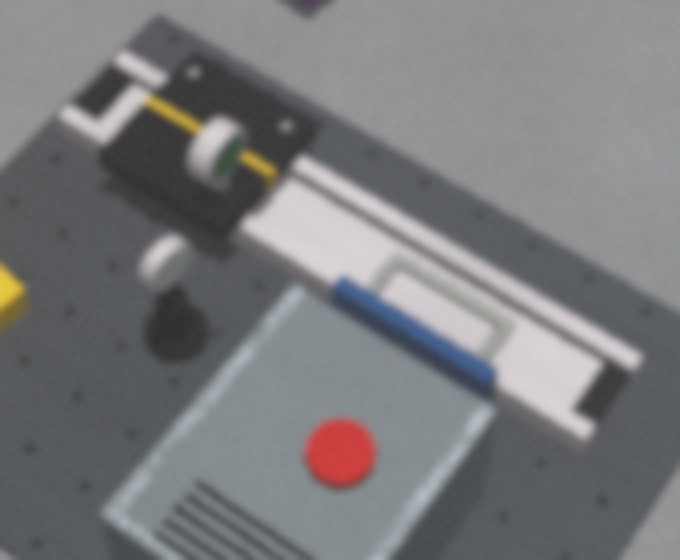

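>>> apply_moves --pt "0 0 0.08 0.022 0.049 0 150" --pt "0 0 0.16 0.044 0.098 0 150" --pt "0 0 0.24 0.067 0.147 0 150" --pt "0 0 0.32 0.089 0.197 0 150" --pt "0 0 0.4 0.111 0.246 0 150" --pt "0 0 0.48 0.133 0.295 0 150" --pt "0 0 0.56 0.156 0.344 0 150" --pt "0 0 0.64 0.178 0.393 0 150" --pt "0 0 0.72 0.2 0.442 0 150" --pt "0 0 0.8 0.222 0.491 0 150" --pt "0 0 0.88 0.244 0.54 0 150" --pt "0 0 0.96 0.267 0.59 0 150" --pt "0 0 1.04 0.289 0.639 0 150" --pt "0 0 1.12 0.311 0.688 -0.01 150" --pt "0 0 1.2 0.333 0.737 -0.02 150" --pt "0 0 1.221 0.3555 0.786 -0.04 150" --pt "0 0 1.221 0.3555 0.786 -0.04 150" --pt "0 0 1.221 0.3555 0.786 -0.04 150"

```text
clock: 2.4
ee_pos: [0.5781, 0.0958, 0.1908]
tcp_rot: [-2.262, -2.18, 0.002]
contact_force: [1.1, 0.4, 0.7]
gripper_width: 0.0354
```

Run:
```python
from h import *
s=env.sense();print(s['clock'],s['ee_pos'],s['contact_force'],s['gripper_width'],s['q']);print(rot(s['tcp_rot']).round(4))
grab('wrist','w1')
```

```text
2.4 [0.57812504 0.09578547 0.19081836] [1.06718024 0.35350458 0.65575387] 0.03538078189939785 [ 0.01917708  0.50968643 -0.40332032  1.94469966  0.28697412  0.7442901
 -0.58825035]
[[ 3.680e-02  9.993e-01 -1.300e-03]
 [ 9.993e-01 -3.680e-02 -7.000e-04]
 [-8.000e-04 -1.300e-03 -1.000e+00]]
```

View pics/w1.png

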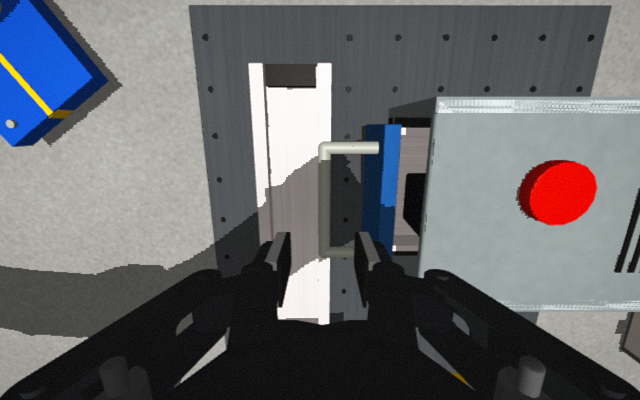

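The wrist view shows the bar at u≈325, midway between the fingers (u 285–360). I'll descend and grip it.

>>> apply_moves --pt "0 0 0 0 0 -0.03 150" --pt "0 0 0 0 0 -0.06 150" --pt "0 0 0 0 0 -0.08 150" --pt "0 0 0 0 0 -0.098 150" --pt "0 0 0 0 0 -0.098 150" --pt "0 0 0 0 0 -0.098 255" --pt "0 0 0 0 0 -0.098 255" --pt "0 0 0 0 0 -0.098 255" --pt "0 0 0 0 0 -0.098 255" --pt "0 0 0 0 0 -0.098 255"

```text
clock: 3.7
ee_pos: [0.5792, 0.0961, 0.0942]
tcp_rot: [2.262, 2.179, 0.002]
contact_force: [0.0, -1.2, 6.7]
gripper_width: 0.0077
```

>>> apply_moves --pt "0 0 0 -0.008 0.0003 0 255" --pt "0 0 0 -0.02 0.0007 0 255" --pt "0 0 0 -0.032 0.0012 0 255" --pt "0 0 0 -0.044 0.0016 0 255" --pt "0 0 0 -0.056 0.002 0 255" --pt "0 0 0 -0.068 0.0025 0 255" --pt "0 0 0 -0.08 0.003 0 255" --pt "0 0 0 -0.09 0.0033 0 255" --pt "0 0 0 -0.1 0.0037 0 255" --pt "0 0 0 -0.1 0.0037 0 255"

```text
clock: 4.95
ee_pos: [0.478, 0.0999, 0.0942]
tcp_rot: [2.261, 2.18, 0.001]
contact_force: [-2.1, -0.8, 12.1]
gripper_width: 0.0075
```

Run:
```python
from h import *
im=grab('top','t2');cv2.imwrite('pics/t2z.png',cv2.resize(im['color'][75:240,210:420,::-1],None,fx=3.8,fy=3.6,interpolation=cv2.INTER_CUBIC))
```

```text
(no output)
```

View pics/t2z.png

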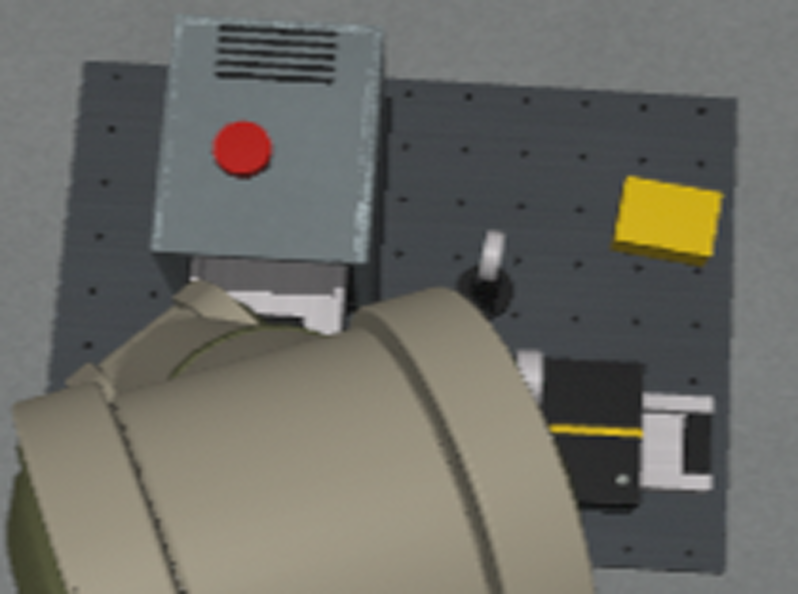

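The tray is following the gripper, with its body visible at (270,300) in the zoom. I'll go on in small steps and watch the force.

>>> apply_moves --pt "0 0 0 -0.003 0.0001 0 255" --pt "0 0 0 -0.006 0.0002 0 255" --pt "0 0 0 -0.006 0.0002 0 255"

```text
clock: 5.38
ee_pos: [0.473, 0.1001, 0.0942]
tcp_rot: [2.261, 2.179, 0.002]
contact_force: [-0.1, -0.7, 10.6]
gripper_width: 0.0078
```

>>> apply_moves --pt "0 0 0 -0.003 0.0001 0 255" --pt "0 0 0 -0.006 0.0002 0 255" --pt "0 0 0 -0.006 0.0002 0 255"

```text
clock: 5.75
ee_pos: [0.4673, 0.1003, 0.0942]
tcp_rot: [2.261, 2.179, 0.003]
contact_force: [1.4, -1.5, 9.6]
gripper_width: 0.0075
```

>>> apply_moves --pt "0 0 0 -0.003 0.0001 0 255" --pt "0 0 0 -0.005 0.0002 0 255" --pt "0 0 0 -0.005 0.0002 0 255"

```text
clock: 6.12
ee_pos: [0.4672, 0.1004, 0.0943]
tcp_rot: [2.261, 2.174, 0.013]
contact_force: [17.8, -6.3, -5.5]
gripper_width: 0.0076
```

>>> apply_moves --pt "0 0 0 -0.003 0.0001 0 255" --pt "0 0 0 -0.005 0.0002 0 255" --pt "0 0 0 -0.005 0.0002 0 255"

```text
clock: 6.5
ee_pos: [0.4672, 0.1006, 0.0944]
tcp_rot: [2.262, 2.169, 0.023]
contact_force: [34.2, -11.0, -21.8]
gripper_width: 0.0077
```

The force climbed to 34 N while x stayed at 0.467, so the tray is at its stop. I'll relax the pull, release and rise.

>>> apply_moves --pt "0 0 0 0.005 -0.0002 0 255" --pt "0 0 0 0.0085 -0.0003 0 255" --pt "0 0 0 0.0085 -0.0003 0 255" --pt "0 0 0 0.0085 -0.0003 0 150" --pt "0 0 0 0.0085 -0.0003 0 150" --pt "0 0 0 0.0085 -0.0003 0 150" --pt "0 0 0 0.0085 -0.0003 0.03 150" --pt "0 0 0 0.0085 -0.0003 0.08 150" --pt "0 0 0 0.0085 -0.0003 0.13 150" --pt "0 0 0 0.0085 -0.06 0.13 255" --pt "0 0 0 0.0085 -0.12 0.13 255" --pt "0 0 0 0.0085 -0.18 0.13 255" --pt "0 0 0 0.0085 -0.24 0.13 255" --pt "0 0 0 0.0085 -0.3 0.13 255" --pt "0 0 0 0.0085 -0.36 0.13 255" --pt "0 0 0 0.0085 -0.42 0.13 255" --pt "0 0 0 0.0085 -0.42 0.13 255"

```text
clock: 8.62
ee_pos: [0.4636, -0.3242, 0.2225]
tcp_rot: [2.27, 2.172, -0.002]
contact_force: [-0.8, 0.7, -0.2]
gripper_width: 0.0002
```

Run:
```python
from h import *
import pickle
im=grab('top','t3');pickle.dump(im,open('t3.pkl','wb'));cv2.imwrite('pics/t3z.png',cv2.resize(im['color'][75:240,210:420,::-1],None,fx=3.8,fy=3.6,interpolation=cv2.INTER_CUBIC))
im=grab('scene','s3');pickle.dump(im,open('s3.pkl','wb'));cv2.imwrite('pics/s3z.png',cv2.resize(im['color'][160:300,230:400,::-1],None,fx=4,fy=4,interpolation=cv2.INTER_CUBIC))
s=env.sense();print(s['ee_pos'],s['contact_force'],s['q'])
```

```text
[ 0.46454604 -0.31915654  0.22278663] [ 0.82922155  0.52056569 -0.01772004] [ 0.77038442  0.43976481 -0.37402766  1.96463951  0.22273298  0.77781156
  0.23081631]
```

View pics/t3z.png

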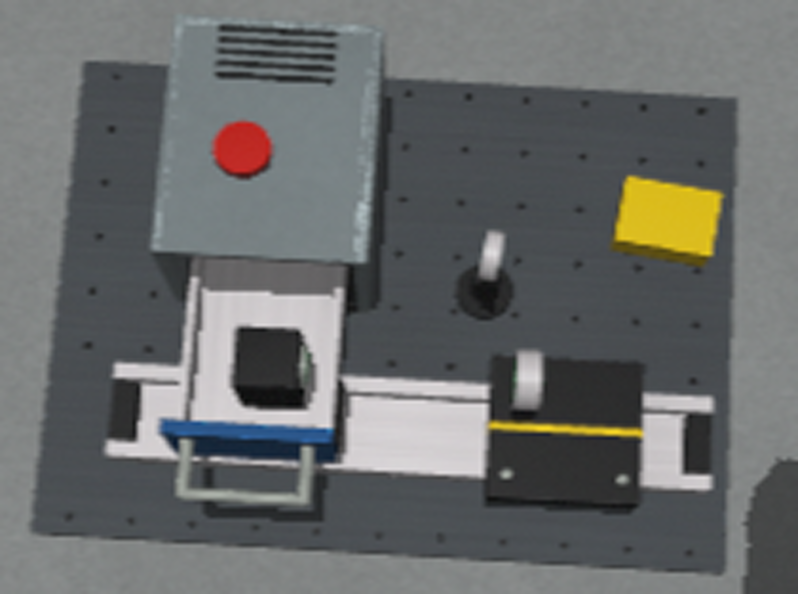

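View pics/s3z.png

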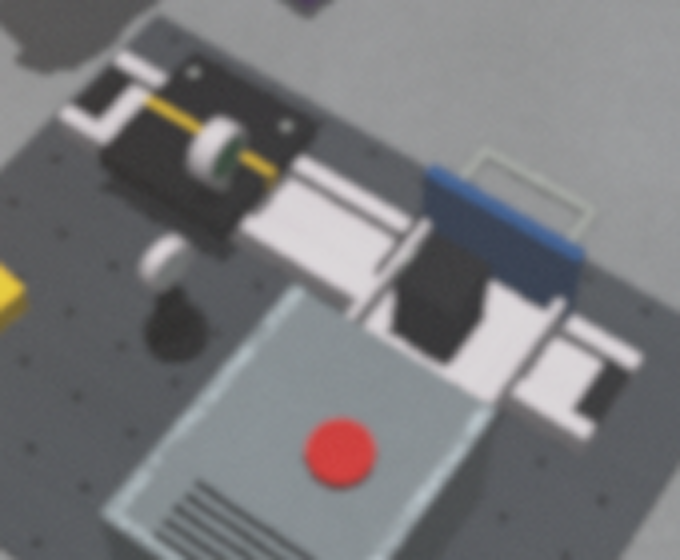

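The tray is fully out and the carriage hasn't moved. I'll bring the closed fingers down behind the carriage on its centre line.

>>> apply_moves --pt "0 0 0 0.04 0.03 0 255" --pt "0 0 0 0.066 0.074 -0.04 255" --pt "0 0 0 0.066 0.074 -0.09 255" --pt "0 0 0 0.066 0.074 -0.14 255" --pt "0 0 0 0.066 0.074 -0.175 255" --pt "0 0 0 0.066 0.074 -0.175 255" --pt "0 0 0 0.066 0.074 -0.175 255"

```text
clock: 9.6
ee_pos: [0.5318, -0.2443, 0.0495]
tcp_rot: [2.26, 2.181, 0.001]
contact_force: [0.5, -0.6, 0.1]
gripper_width: 0.0002
```

Run:
```python
from h import *
s=env.sense();print(s['ee_pos'],s['contact_force']);print(rot(s['tcp_rot']).round(4))
im=grab('wrist','w4')
hsv=cv2.cvtColor(im['color'],cv2.COLOR_RGB2HSV);m=(hsv[...,0]>18)&(hsv[...,0]<35)&(hsv[...,1]>120)
v,u=np.nonzero(m);print(len(u),u.min(),u.max(),v.min(),v.max())
w=cloud(im);m&=abs(w[...,2]-.064)<.008
v,u=np.nonzero(m);P=np.array([ray(im,a,b,.064) for a,b in zip(u,v)])[:,:2].astype(np.float32)
print(len(P),cv2.fitLine(P,cv2.DIST_L2,0,.01,.01).ravel(),P.min(0),P.max(0))
```

```text
[ 0.53183221 -0.24431683  0.04951918] [ 0.4599024  -0.63738365  0.11531835]
[[ 3.550e-02  9.994e-01  1.000e-03]
 [ 9.994e-01 -3.550e-02  0.000e+00]
 [ 1.000e-04  1.000e-03 -1.000e+00]]
11726 0 639 0 261
2853 [ 0.03056999  0.99953264  0.5360567  -0.1630648 ] [ 0.5293061  -0.20086767] [ 0.54146194 -0.1303731 ]
```

View pics/w4.png

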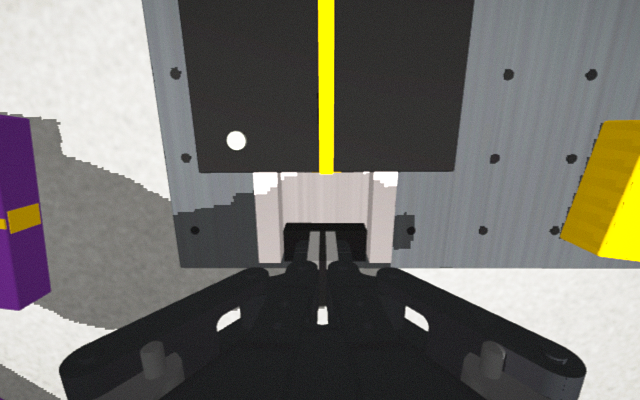

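The wrist view shows the yellow line ending at (326,172) and the closed fingers centred at u≈322, so they are on line. I'll approach and push gently.

>>> apply_moves --pt "0 0 0 0.0003 0.01 0 255" --pt "0 0 0 0.0008 0.02 0 255" --pt "0 0 0 0.001 0.026 0 255" --pt "0 0 0 0.001 0.029 0 255" --pt "0 0 0 0.001 0.032 0 255" --pt "0 0 0 0.001 0.035 0 255" --pt "0 0 0 0.0014 0.039 0 255" --pt "0 0 0 0.0016 0.043 0 255" --pt "0 0 0 0.0017 0.047 0 255" --pt "0 0 0 0.0019 0.051 0 255" --pt "0 0 0 0.002 0.055 0 255"

```text
clock: 11.02
ee_pos: [0.5331, -0.19, 0.0483]
tcp_rot: [-2.262, -2.18, 0.0]
contact_force: [-0.6, -0.5, 0.3]
gripper_width: -0.0004
```

Run:
```python
from h import *
s=env.sense();print(s['ee_pos'],s['contact_force'])
im=grab('wrist','w5')
```

```text
[ 0.53308247 -0.19001627  0.04825258] [-0.60221146 -0.45599674  0.29168519]
```

View pics/w5.png

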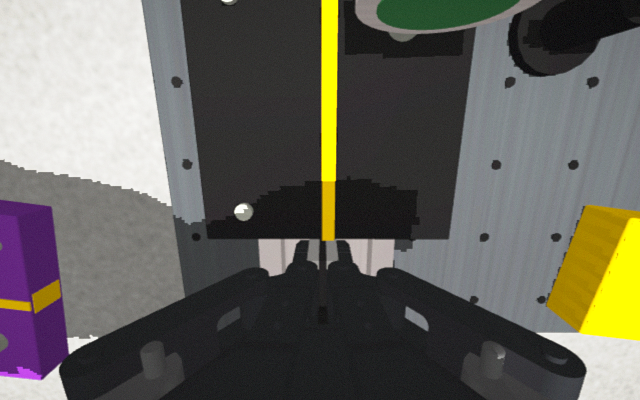

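```bash
cat > rear.py <<'E'
from h import *
s=env.sense();print(s['clock'],s['ee_pos'],s['contact_force'])
im=grab('wrist','wr%d'%int(s['clock']*100))
hsv=cv2.cvtColor(im['color'],cv2.COLOR_RGB2HSV);m=(hsv[...,0]>18)&(hsv[...,0]<35)&(hsv[...,1]>120)
m[:,:280]=0;m[:,370:]=0
v,u=np.nonzero(m);b=v.max();ub=u[v==b].mean();print(b,ub,'rear',ray(im,ub,b+.5,.064))
E
python3 rear.py
```

```text
11.075 [ 0.53317767 -0.18933447  0.04828607] [ 0.26775689  0.07050634 -0.78641378]
240 327.0 rear [ 0.5357012  -0.17938355  0.064     ]
```

>>> apply_moves --pt "0 0 0 0.0001 0.004 0 255" --pt "0 0 0 0.0003 0.009 0 255" --pt "0 0 0 0.0005 0.014 0 255" --pt "0 0 0 0.0007 0.019 0 255" --pt "0 0 0 0.0009 0.024 0 255" --pt "0 0 0 0.0011 0.029 0 255" --pt "0 0 0 0.0013 0.034 0 255" --pt "0 0 0 0.0014 0.039 0 255" --pt "0 0 0 0.0016 0.044 0 255" --pt "0 0 0 0.0018 0.049 0 255" --pt "0 0 0 0.002 0.054 0 255" --pt "0 0 0 0.0022 0.059 0 255" --pt "0 0 0 0.0024 0.064 0 255"

```text
clock: 12.75
ee_pos: [0.5355, -0.126, 0.0483]
tcp_rot: [2.262, 2.18, 0.0]
contact_force: [-0.9, 0.4, -0.5]
gripper_width: 0.0
```

```bash
python3 rear.py
python3 - <<'E'
from h import *
im=grab('scene','s6');cv2.imwrite('pics/s6z.png',cv2.resize(im['color'][160:300,230:400,::-1],None,fx=4,fy=4,interpolation=cv2.INTER_CUBIC))
E
```

```text
12.75 [ 0.535538   -0.12598205  0.04830349] [-0.88432272  0.44875425 -0.4570707 ]
241 323.0 rear [ 0.53601838 -0.11650264  0.064     ]
```

View pics/s6z.png

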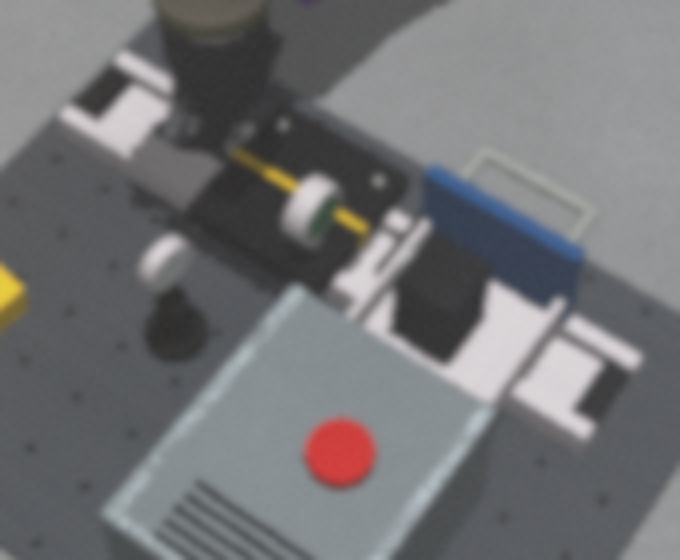

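>>> apply_moves --pt "0 0 0 0.0001 0.003 0 255" --pt "0 0 0 0.0002 0.006 0 255" --pt "0 0 0 0.0003 0.009 0 255" --pt "0 0 0 0.0004 0.012 0 255" --pt "0 0 0 0.0006 0.015 0 255" --pt "0 0 0 0.0007 0.018 0 255" --pt "0 0 0 0.0008 0.02 0 255"

```text
clock: 13.72
ee_pos: [0.5363, -0.1061, 0.0483]
tcp_rot: [2.262, 2.18, 0.0]
contact_force: [-0.4, -0.9, -0.4]
gripper_width: 0.0001
```

```bash
python3 rear.py
python3 - <<'E'
from h import *
im=grab('scene','s7');cv2.imwrite('pics/s7z.png',cv2.resize(im['color'][190:260,270:370,::-1],None,fx=7,fy=7,interpolation=cv2.INTER_CUBIC))
E
```

```text
13.725 [ 0.53632468 -0.10607652  0.04828405] [-0.37161187 -0.87909884 -0.42960626]
240 327.0 rear [ 0.53882096 -0.09611527  0.064     ]
```

View pics/s7z.png

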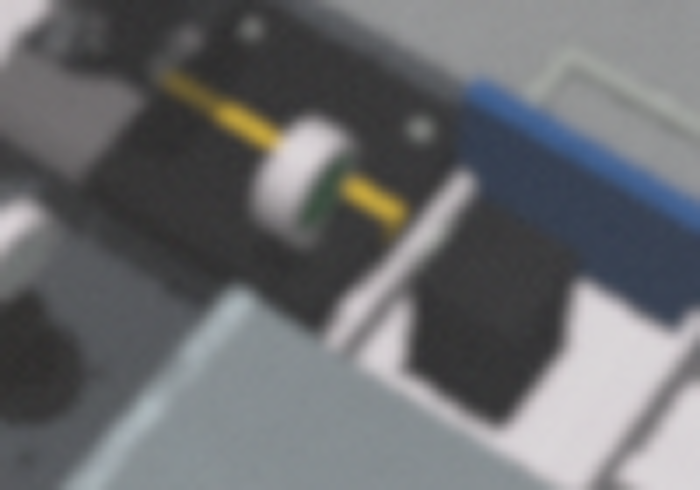

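The carriage front is nearly at the tray side wall (zoom 400,225). I'll finish in small steps, checking the force each time.

>>> apply_moves --pt "0 0 0 0 0.0015 0 255" --pt "0 0 0 0.0001 0.003 0 255" --pt "0 0 0 0.0001 0.003 0 255"

```text
clock: 14.2
ee_pos: [0.5364, -0.1031, 0.0483]
tcp_rot: [-2.262, -2.18, -0.0]
contact_force: [-0.6, -0.4, 0.2]
gripper_width: -0.0001
```

>>> apply_moves --pt "0 0 0 0 0.0015 0 255" --pt "0 0 0 0.0001 0.003 0 255" --pt "0 0 0 0.0001 0.003 0 255"

```text
clock: 14.58
ee_pos: [0.5365, -0.1, 0.0483]
tcp_rot: [-2.262, -2.18, -0.0]
contact_force: [0.8, 0.6, 0.5]
gripper_width: 0.0005
```

>>> apply_moves --pt "0 0 0 0 0.001 0 255" --pt "0 0 0 0.0001 0.002 0 255" --pt "0 0 0 0.0001 0.002 0 255"

```text
clock: 14.95
ee_pos: [0.5366, -0.0982, 0.0483]
tcp_rot: [-2.262, -2.18, -0.0]
contact_force: [0.1, 0.4, 0.4]
gripper_width: 0.0002
```

>>> apply_moves --pt "0 0 0 0 0.001 0 255" --pt "0 0 0 0.0001 0.002 0 255" --pt "0 0 0 0.0001 0.002 0 255"

```text
clock: 15.32
ee_pos: [0.5367, -0.0962, 0.0483]
tcp_rot: [-2.262, -2.18, 0.0]
contact_force: [0.2, -0.9, 0.1]
gripper_width: -0.0003
```

>>> apply_moves --pt "0 0 0 0 0.001 0 255" --pt "0 0 0 0.0001 0.002 0 255" --pt "0 0 0 0.0001 0.002 0 255"

```text
clock: 15.7
ee_pos: [0.5366, -0.0962, 0.0483]
tcp_rot: [2.263, 2.177, -0.002]
contact_force: [0.7, -7.5, -0.2]
gripper_width: 0.0
```

```bash
python3 rear.py
python3 - <<'E'
from h import *
im=grab('scene','s8');cv2.imwrite('pics/s8z.png',cv2.resize(im['color'][190:260,270:370,::-1],None,fx=7,fy=7,interpolation=cv2.INTER_CUBIC))
E
```

```text
15.7 [ 0.53664047 -0.09615299  0.04831647] [ 0.73447247 -7.45015444 -0.20175937]
241 323.0 rear [ 0.53717012 -0.08663303  0.064     ]
```

View pics/s8z.png

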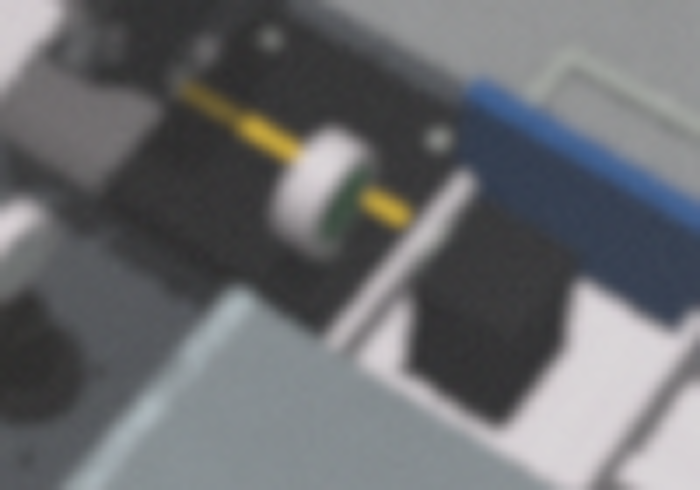

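The carriage stopped under 7.5 N with its front at the tray side. I'll back off and check.

>>> apply_moves --pt "0 0 0 0 -0.002 0 255" --pt "0 0 0 -0.0003 -0.01 0 255" --pt "0 0 0 -0.001 -0.03 0 255" --pt "0 0 0 -0.002 -0.05 0.04 255" --pt "0 0 0 -0.002 -0.05 0.09 255" --pt "0 0 0 -0.002 -0.05 0.14 255" --pt "0 0 0 -0.002 -0.1 0.17 255" --pt "0 0 0 -0.04 -0.16 0.17 255" --pt "0 0 0 -0.07 -0.22 0.17 255" --pt "0 0 0 -0.1 -0.28 0.17 255" --pt "0 0 0 -0.1 -0.28 0.17 255"

```text
clock: 17.18
ee_pos: [0.4337, -0.3784, 0.218]
tcp_rot: [-2.268, -2.173, 0.003]
contact_force: [0.2, 0.3, 0.2]
gripper_width: 0.0001
```

Run:
```python
from h import *
import pickle
im=grab('top','t9');pickle.dump(im,open('t9.pkl','wb'));cv2.imwrite('pics/t9z.png',cv2.resize(im['color'][130:220,240:380,::-1],None,fx=5.6,fy=5.6,interpolation=cv2.INTER_CUBIC))
w=cloud(im);roi=np.zeros(w.shape[:2],bool);roi[165:215,290:370]=1
def rect(m,h):
    m=cv2.morphologyEx(m.astype(np.uint8),cv2.MORPH_OPEN,np.ones((3,3)))
    v,u=np.nonzero(m);return cv2.minAreaRect(np.array([ray(im,a,b,h)[:2] for a,b in zip(u,v)],np.float32)),len(u)
g=im['color'].max(2);m=roi&(abs(w[...,2]-.064)<.007)
print('deck',rect(m,.064),'dark',rect(m&(g<90),.064))
hsv=cv2.cvtColor(im['color'],cv2.COLOR_RGB2HSV);m=roi&(hsv[...,0]>15)&(hsv[...,0]<35)&(hsv[...,1]>120)
v,u=np.nonzero(m);P=np.array([ray(im,a,b,.064)[:2] for a,b in zip(u,v)],np.float32);print('yel',cv2.fitLine(P,cv2.DIST_L2,0,.01,.01).ravel(),P.min(0),P.max(0))
roi[:]=0;roi[180:200,230:310]=1
m=(hsv[...,0]>95)&(hsv[...,0]<125)&(hsv[...,1]>120);m[:170]=0;m[205:]=0;m[:,:240]=0;m[:,310:]=0
v,u=np.nonzero(m);print('blue',u.min(),u.max(),v.min(),v.max())
old=pickle.load(open('t3.pkl','rb'));hs=cv2.cvtColor(old['color'],cv2.COLOR_RGB2HSV);m=(hs[...,0]>95)&(hs[...,0]<125)&(hs[...,1]>120);m[:170]=0;m[205:]=0;m[:,:240]=0;m[:,310:]=0
v,u=np.nonzero(m);print('blue before',u.min(),u.max(),v.min(),v.max())
print(env.sense()['contact_force'])
```

```text
deck (((0.5414317846298218, -0.024538371711969376), (0.12016965448856354, 0.12081524729728699), 87.85486602783203), 1495) dark (((0.5414278507232666, -0.024643972516059875), (0.1199583038687706, 0.12081524729728699), 87.85486602783203), 1346)
yel [ 0.03738267  0.999301    0.543064   -0.02482936] [ 0.5377599  -0.08314689] [0.5482765  0.03282132]
blue 253 298 192 202
blue before 253 298 192 202
[-1.16286451 -1.71737885 -0.91306987]
```

View pics/t9z.png

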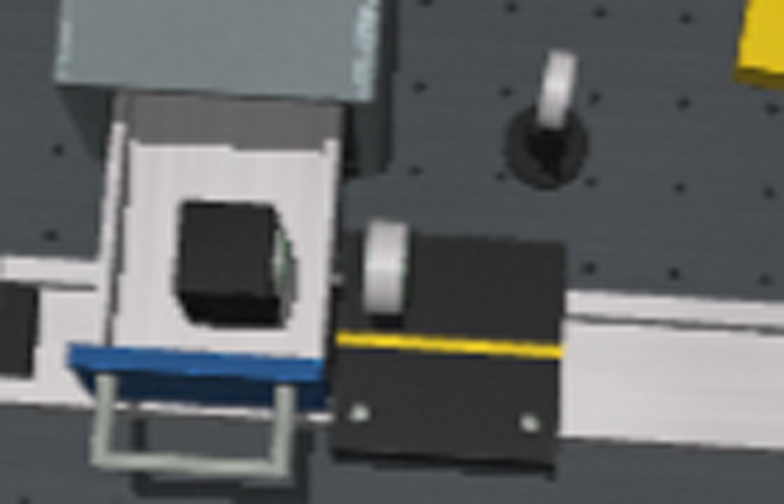

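The deck is square at 87.85° against the rail's 87.87°, the tray is unchanged, and the front edge meets the tray at zoom (335,340). One close look from the wrist camera will confirm there's no gap.

>>> apply_moves --pt "0 0 0 0.02 0.05 0.03 255" --pt "0 0 0 0.04 0.1 0.03 255" --pt "0 0 0 0.06 0.15 0.03 255" --pt "0 0 0 0.08 0.2 0.03 255" --pt "0 0 0 0.1 0.25 0.03 255" --pt "0 0 0 0.106 0.3 0.03 255" --pt "0 0 0 0.106 0.34 0.03 255" --pt "0 0 0 0.106 0.34 0.03 255" --pt "0 0 0 0.106 0.34 0.03 255"

```text
clock: 18.35
ee_pos: [0.5426, -0.0336, 0.2482]
tcp_rot: [-2.26, -2.182, 0.0]
contact_force: [-0.4, -0.7, 0.5]
gripper_width: -0.0001
```

Run:
```python
from h import *
import pickle
im=grab('wrist','w10');pickle.dump(im,open('w10.pkl','wb'));print(im['xyz'],rot(im['orientation']).round(3),env.sense()['ee_pos'])
```

```text
[0.54468551 0.03180677 0.39116839] [[ 0.999 -0.034 -0.009]
 [-0.035 -0.965 -0.26 ]
 [-0.     0.261 -0.965]] [ 0.54266455 -0.0345262   0.24822833]
```

View pics/w10.png

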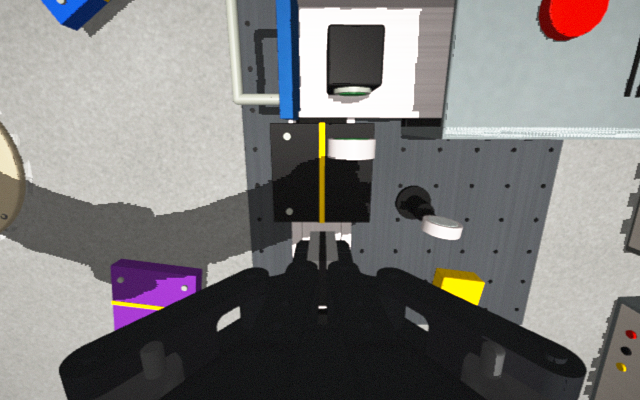

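Run:
```python
from h import *
import pickle
im=pickle.load(open('w10.pkl','rb'))
cv2.imwrite('pics/w10z.png',cv2.resize(im['color'][90:150,260:390,::-1],None,fx=6,fy=6,interpolation=cv2.INTER_CUBIC))
w=cloud(im)
for u in (291,310,322,335,350): print(u,[(v,int(im['color'][v,u].max()),round(float(w[v,u,2]),3)) for v in range(113,129)])
```

```text
291 [(113, 221, 0.135), (114, 220, 0.134), (115, 222, 0.135), (116, 224, 0.135), (117, 222, 0.134), (118, 157, 0.134), (119, 110, 0.108), (120, 232, 0.041), (121, 255, 0.041), (122, 255, 0.042), (123, 108, 0.064), (124, 60, 0.064), (125, 69, 0.065), (126, 67, 0.064), (127, 63, 0.066), (128, 66, 0.064)]
310 [(113, 255, 0.078), (114, 255, 0.079), (115, 255, 0.077), (116, 255, 0.078), (117, 157, 0.075), (118, 43, 0.076), (119, 39, 0.076), (120, 45, 0.076), (121, 42, 0.076), (122, 44, 0.076), (123, 34, 0.066), (124, 66, 0.065), (125, 63, 0.064), (126, 64, 0.065), (127, 65, 0.065), (128, 66, 0.063)]
322 [(113, 255, 0.078), (114, 255, 0.08), (115, 255, 0.078), (116, 255, 0.077), (117, 156, 0.076), (118, 39, 0.076), (119, 37, 0.077), (120, 35, 0.077), (121, 53, 0.076), (122, 206, 0.076), (123, 255, 0.065), (124, 255, 0.065), (125, 255, 0.065), (126, 255, 0.065), (127, 255, 0.064), (128, 255, 0.065)]
335 [(113, 255, nan), (114, 255, 0.078), (115, 255, 0.079), (116, 255, 0.078), (117, 143, 0.076), (118, 42, 0.077), (119, 36, 0.076), (120, 41, 0.077), (121, 44, 0.076), (122, 39, 0.076), (123, 26, 0.064), (124, 67, 0.066), (125, 65, 0.066), (126, 66, 0.064), (127, 61, 0.064), (128, 63, 0.065)]
350 [(113, 255, 0.08), (114, 255, 0.078), (115, 255, 0.079), (116, 255, 0.077), (117, 198, 0.069), (118, 158, 0.04), (119, 217, 0.041), (120, 255, 0.04), (121, 255, 0.041), (122, 255, 0.041), (123, 126, 0.065), (124, 58, 0.063), (125, 62, 0.064), (126, 66, 0.063), (127, 66, 0.064), (128, 64, 0.065)]
```

View pics/w10z.png

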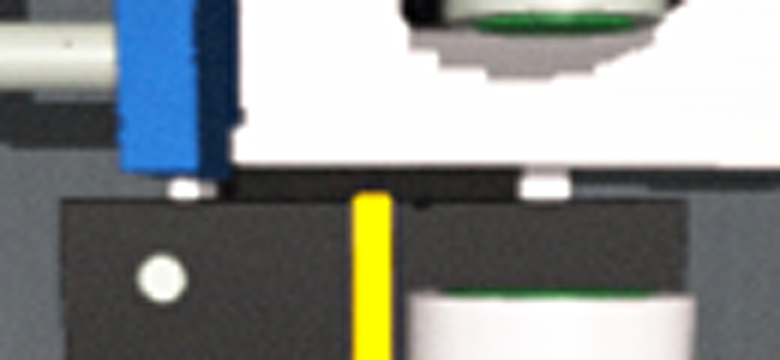

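The close view shows the dark pad (zoom x 225–518, centre ≈371) directly against the deck front, with no gap. The yellow line at x≈373 is centred on it. The arm is clear, so I'm handing in.

```bash
python3 -c "
from h import *
s=env.sense();print(s['clock'],s['contact_force'],env.close_job())"
```

```text
the job is handed in; nothing more can be done
18.4 [-0.68693396 -0.22358079  0.13173796] None
```

I pulled the tray out to its stop and pushed the carriage along its centre line until it rested against the rubber pad. I then let go, backed the arm clear and handed the job in at 18.4 s.

- **Tray:** it came out about 112 mm and then stopped dead while the pull rose to about 34 N. It looked unchanged in the top view after the push.
- **Carriage:** it moved freely and stopped against the pad; the wrist force at that stop was about 7.5 N.
- **Fit at the pad:** the last wrist picture shows no visible gap between pad and deck (about 1 mm resolution). The yellow line is centred on the pad to within about 1 mm, and the deck is square to the rail to about 0.02°.
- **Disagreement:** the top camera placed the carriage's centre 3 to 5 mm to the side of my computed rail line. The runner has only 1.5 mm of play, and a similar offset showed in the yellow line at the start. I took it as pixel and calibration bias and relied on the close wrist view.
- **Bystanders:** I didn't measure them again at the end. The arm passed well clear, and those in view in the last pictures looked undisturbed.

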